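# Start up the gem-polishing wheel from its control boxes

## Task

Start up the gem-polishing wheel with the tips of the closed fingers: press the white-striped, raised end of the black mains rocker right down, then push the square blue extractor plunger fully in so that it stays in, then press the flat round green start button fully down and let it come back up. Press each only in its turn and never the red stop button. Only touch the controls: do not pick up, tip or shove the loose control boxes, and leave everything else on the bench where it is.

Things in the scene. Friction and masses are not known exactly. Their poses are not given: they have to be found in the camera images.
- mains_box: a freestanding grey control box, 74 x 74 mm and 40 mm high, 0.5 to 0.9 kg, standing loose on rubber on the bench; origin at the centre of its underside, z up. It carries the black mains rocker, whose raised end points along the box's own +x
- rocker (a joint): tilt of the mains rocker in rad: 0 to 0.05 at the start (off, white-striped end raised), 0.4 = on, white-striped end right down. It turns about a level axis along the box's y, 50 mm above the bench over the box's centre, and stays where it is left; about 4 N at the stripe moves it
- rocker_press (a point): the middle of the white stripe on top of the raised end of the black mains rocker (paddle 60 mm long, 36 mm wide, 8 mm thick). The point is 21 mm along +x from the box's centre; it stands 58 mm above the bench when off and goes down 9 mm to 50 mm when on; it moves with the rocker
- extractor_box: a freestanding grey control box, 74 x 74 mm and 40 mm high, 0.5 to 0.9 kg, standing loose on rubber on the bench; origin at the centre of its underside, z up. It carries the square blue plunger of the dust extractor, in its centre
- blue (a joint): how far the blue plunger is pushed in, in m: 0 to 0.002 at the start, 0.010 = fully in. It moves straight down, has no spring and stays where it is left; about 3.5 N moves it
- blue_top (a point): centre of the top face of the square blue plunger, 32 x 32 mm, 56 to 58 mm above the bench at the start, 48 mm when fully in; moves with the plunger
- start_box: a freestanding grey control box, 74 x 74 mm and 40 mm high, 0.5 to 0.9 kg, standing loose on rubber on the bench; origin at the centre of its underside, z up. It carries the flat round green start button, in its centre
- green (a joint): how far the green start button is pressed, in m: 0 = out, 0.008 = fully down. A spring returns it; fully down takes 5 N
- green_top (a point): centre of the top face of the flat round green start button, 34 mm in diameter, 55 mm above the bench when out; moves with the button
- stop_box: a freestanding grey control box, 74 x 74 mm and 40 mm high, 0.5 to 0.9 kg, standing loose on rubber on the bench; origin at the centre of its underside, z up. It carries the red mushroom stop button on a yellow collar, in its centre: not to be pressed
- red (a joint): how far the red stop button is pressed, in m: 0 = out, 0.006 = fully down; a spring returns it
- red_top (a point): centre of the top of the red mushroom stop button, 40 mm in diameter, 60 mm above the bench when out
- dop_mid (a point): bystander, loose: centre (half-way up) of a brass cone-shaped dop, 36 mm across the foot, 55 mm high, standing among the control boxes
- weight_mid (a point): bystander, loose: centre of a steel weight with a small knob, 32 mm in diameter, 45 mm high, among the control boxes
- stone_mid (a point): bystander, loose: centre of a rough brown and amber stone, 30 x 26 mm, 47 mm high, among the control boxes
- dish_mid (a point): bystander, loose: centre of a green glass dish, 72 mm in diameter, 30 mm high, beyond the control boxes
- paste_mid (a point): bystander, loose: centre of a small jar with an orange cap, 44 mm in diameter, 42 mm high, beyond the control boxes
- magnifier_mid (a point): bystander, loose: centre of a standing magnifier, black foot 60 x 50 mm and white lens frame 60 mm wide, 118 mm high, beyond the control boxes
- tweezers_mid (a point): bystander, loose: middle of steel tweezers lying flat, 120 mm long, 9 mm high, beyond the control boxes
There are look-alikes about, which are no part of the job. Leave any turquoise look-alike of the extractor_box alone.

How it is judged:
By the outcome, as a careful person would: the job done as asked, in the order asked, and still so for the second after the job is handed in, with the robot touching nothing.
It also fails if it takes over 48 s, if anything falls off the work surface, if the arm or the gripper's body presses on something with over 40 N, if the wrist force passes 120 N, or if a joint passes its speed limit or range.

## Robot

A 6-joint arm with a two-finger parallel gripper is mounted at the origin on the work surface. World frame = base frame: x ahead of the robot, y to its left, z up, the work surface at z = 0. Lengths are in mm, angles in degrees, forces in N, time in s.
With the tool pointing down it reaches from about 350 to 850 mm from the base axis. Payload 8.1 kg.
Tool frame: the origin (TCP) lies midway between the tips of the shut fingers; the grasp point (between the pads) lies 19 mm behind it; z points along the fingers, y is the direction in which the jaws open and shut (so a half turn about z gives the same grasp; the last joint's range is limited). The gripper opens to 85 mm and grips with 20 to 120 N. Pads are 22 mm wide; open, the fingers measure 114 mm over their backs; the gripper's body (76 mm by 85 mm) begins 54 mm behind the grasp point. The pads swing forward as they close: fully open they stand 13 mm farther back than shut.
Start: joints at [61.398, 7.471, 85.268, -0, 87.261, -4.893], TCP at [241.234, 549.373, 192.192] pointing down, gripper open.
Joint ranges: [-169.43, 169.43], [-51.17, 129.36], [1.28, 143.12], [-76.62, 256.62], [0, 156.53], [-152.29, 152.29]. Speed limits (degrees/s): [136.94, 136.94, 159.86, 180, 180, 180].

## Interface

Orientations are given as [roll, pitch, yaw] about the fixed x, y, z axes, in that order (R = Rz(yaw) Ry(pitch) Rx(roll)).
In Python, from bench import r gives the robot as it stands.
- The arm moves only by the tool carry_out, never from a script. Its argument "increments" is a list of rows, each a list of 3 entries, a list of its own where there are three numbers: the shift along the tool's x, y, z in m, then the turn, a rotation vector about the tool's x, y, z in rad, then the closure, from 0 (fully open) to 1 (shut). A call has 1 to 12 rows; each row shifts and turns the pose as measured when the row begins, along the tool's axes as they then stand; what a row does not reach is not made up. A row lasts 1/10 s, in which the tool goes at most 50 mm and 8.59 degrees, less where a joint would pass 70% of its speed; a pose out of reach is approached as far as the arm can. A call with a gripper value outside its range is refused whole. The fingers move at their own pace and stop on an object; "newtons" is the grip in N (left out, the last holds). Time passes only in rows, so rows that do not move let the fingers close. It gives the time, the measured TCP pose, the force and the opening at its end, in the units of the state.
- r.sense(): the state, without advancing time (a new reading comes with each control period).
- r.snapshot(name): name is "scene" or "side" or "wrist"; returns a dict with "image" (480x640x3 uint8, blue, green, red), "vertical_fov" (degrees; the focal length in pixels is half the picture's height over the tangent of half this angle, whatever the lens; pixels are square), "cx", "cy" (the principal point, pixels), "k1" (the pictures are not rectified: a ray, as slopes to the right and down, at radius r is drawn at 1 + k1 r^2 times it, then the intrinsics apply), "rvec" (rotation vector, rad) and "tvec" (3), from world to camera coordinates, as OpenCV has them. Camera axes: x right, y down, z forward; pixel columns grow to the right and rows downward; lengths in mm; the calibration is good to about 2 mm. A picture is of the moment at which its call begins. There is no depth.
- r.hand_in(): hands the job in, once; it reports no verdict.
The state is a dict: "time": time; "joint_pos": joint angles; "qd": joint speeds; "joint_efforts": joint torques, N m; "tool_pos": TCP position; "tcp_rot": TCP orientation; "ft_force": force on the tool from outside, world axes, zero at the start; "wrist_torque": the same for the moment, N m; "finger_gap": finger opening in mm.
Only numpy, scipy, OpenCV 4.12 (cv2) and the standard library are available. Lean on these libraries where they do the work, as an engineer would, in place of code of your own. Each camera call takes 0.05 s, during which the arm holds its last target.

## Working session

There is one attempt and no reset: what is moved stays moved. The work goes in short steps, Python scripts to look and compute and a tool call to move; the robot and the scene stay as the last step left them, time stands still between calls to the robot, and variables do not carry over. Pictures are saved under pics/ and viewed, and the job is handed in when it is done.

Besides the shell and the picture viewer there is one more tool, called after "Emit:" as name(argument=value, ...), one argument or row to a line, values as JSON. carry_out: Moves the arm, as the interface text tells. Its arguments: {"type":"object","properties":{"increments":{"type":"array"},"newtons":{"type":"number"}},"required":["increments"]}

```bash
mkdir -p pics; ls
cat > h.py <<'E'
import numpy as np, cv2, pickle
from bench import r
def K(s):
    h=s["image"].shape[0]; f=h/2/np.tan(np.radians(s["vertical_fov"])/2)
    return np.array([[f,0,s["cx"]],[0,f,s["cy"]],[0,0,1.]]), np.array([s["k1"],0,0,0,0.])
def ray(s,uv):
    k,d=K(s); p=cv2.undistortPoints(np.array(uv,float).reshape(-1,1,2),k,d,None,None).reshape(-1,2)
    R=cv2.Rodrigues(np.array(s["rvec"],float))[0]; t=np.array(s["tvec"],float).ravel()
    return -R.T@t, np.c_[p,np.ones(len(p))]@R
def plane(s,uv,z):
    o,d=ray(s,uv); return o+d*((z-o[2])/d[:,2])[:,None]
def proj(s,P):
    k,d=K(s); return cv2.projectPoints(np.array(P,float).reshape(-1,1,3),np.array(s["rvec"],float),np.array(s["tvec"],float),k,d)[0].reshape(-1,2)
E
python3 - <<'E'
from h import *
for n in ["scene","side","wrist"]:
    s=r.snapshot(n); pickle.dump(s,open(n+"0.pkl","wb")); cv2.imwrite(f"pics/{n}0.png",s["image"]); print(n,s["vertical_fov"],s["cx"],s["cy"],s["k1"],ray(s,[[s["cx"],s["cy"]]]))
print(r.sense())
E
```

```text
pics
scene 44.06893275715453 331.0577424401543 237.4535401794938 0.03879125298752744 (array([1115.44214296,  663.04231834,  901.27022109]), array([[-0.43645196, -0.57215554, -0.69436858]]))
side 46.24023136712829 304.3464271698676 241.56737570812945 -0.1623696903290189 (array([ 369.95485654, -865.97295471,  624.69405703]), array([[ 0.19233938,  0.8260115 , -0.52982126]]))
wrist 67.86884982753278 321.378275843564 240.28373419817908 -0.012653609761045608 (array([178.5174403 , 575.35834235, 373.25656039]), array([[ 0.24708727, -0.10944512, -0.96279263]]))
{'time': 0.15, 'joint_pos': array([ 6.13980241e+01,  7.50605291e+00,  8.53174156e+01,  5.58910722e-04,
        8.72615362e+01, -4.89427443e+00]), 'qd': array([-0.01722383, -0.05805709, -0.21509704,  0.07737794, -0.08960452,
       -0.056706  ]), 'joint_efforts': array([ 1.59435760e-03, -5.70060754e+01, -5.01160347e+01, -1.65394090e-05,
        9.52212227e-03, -3.03259071e-05]), 'tool_pos': array([240.9904179 , 548.93104295, 191.35256692]), 'tcp_rot': array([-1.79915353e+02, -7.80857347e-03,  1.56292266e+02]), 'ft_force': array([-0.63901455, -0.45492016, -0.62500796]), 'wrist_torque': array([0.04320252, 0.00686079, 0.03049229]), 'finger_gap': 85.37951864726428}
```

View pics/scene0.png

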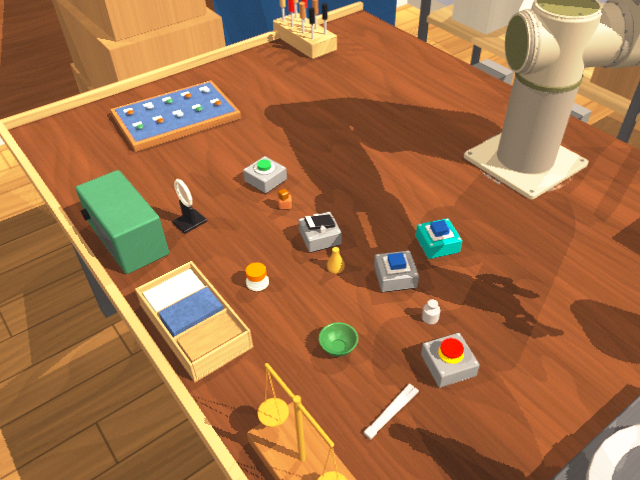

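View pics/side0.png

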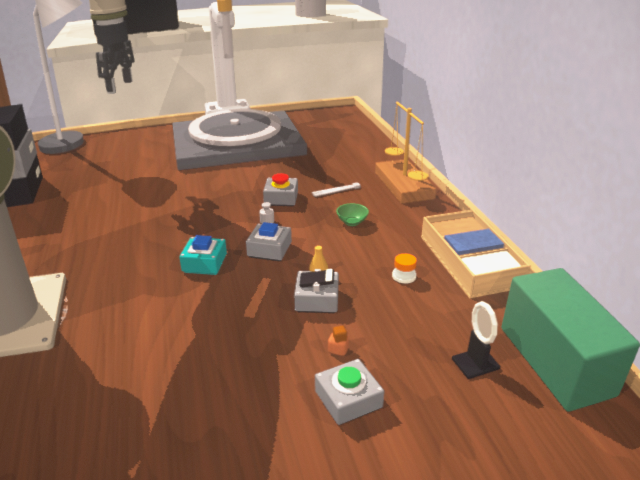

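View pics/wrist0.png

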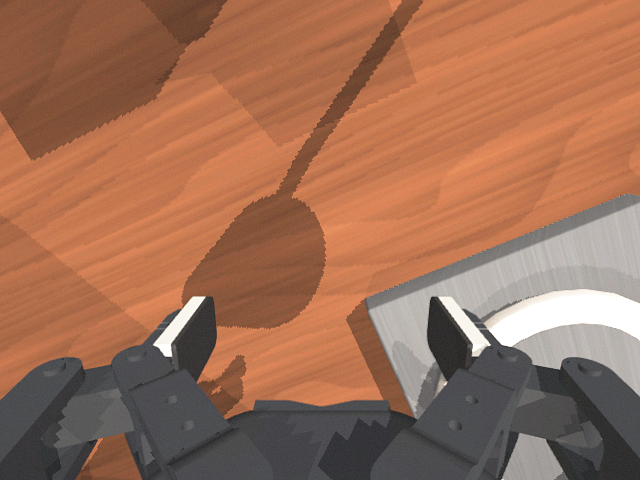

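In the scene view the rocker box is at (320,230), the grey box with the blue plunger at (397,268) and the turquoise look-alike at (440,238). The green start box is at (265,172) and the red stop box at (450,355). I'll enlarge these and measure them.

Run:
```python
from h import *
S={n:pickle.load(open(n+"0.pkl","rb")) for n in ["scene","side"]}
a=S["scene"]["image"][150:300,230:480]; b=S["side"]["image"][215:425,165:395]
a=cv2.resize(a,(800,480),interpolation=cv2.INTER_CUBIC)
cv2.imwrite("pics/cropA.png",a); cv2.imwrite("pics/cropB.png",cv2.resize(b,None,fx=2.8,fy=2.8,interpolation=cv2.INTER_CUBIC))
def blobs(im,lo,hi,amin=40):
    m=cv2.inRange(cv2.cvtColor(im,cv2.COLOR_BGR2HSV),lo,hi)
    n,l,st,c=cv2.connectedComponentsWithStats(m)
    return [(st[i].tolist(),c[i].round(1).tolist()) for i in range(1,n) if st[i][4]>amin]
for n in S:
    for col,lo,hi in [("blue",(105,150,60),(125,255,255)),("green",(55,180,100),(75,255,255)),("red",(0,230,150),(4,255,255)),("turq",(80,150,80),(95,255,255))]:
        print(n,col,blobs(S[n]["image"],lo,hi))
```

```text
scene blue [([214, 0, 68, 45, 1975], [246.1, 17.1]), ([319, 0, 77, 24, 713], [366.9, 6.8]), ([431, 220, 18, 16, 211], [439.3, 227.9]), ([388, 253, 18, 17, 239], [396.3, 260.7])]
scene green [([258, 160, 13, 10, 100], [263.7, 164.4])]
scene red [([289, 0, 5, 11, 42], [291.0, 5.0]), ([441, 339, 23, 19, 333], [451.6, 348.0])]
scene turq [([416, 219, 46, 40, 889], [438.1, 241.7])]
side blue [([260, 223, 17, 13, 168], [267.7, 229.0]), ([192, 236, 19, 13, 195], [201.3, 242.1])]
side green []
side red []
side turq [([180, 239, 46, 35, 919], [203.2, 259.4])]
```

View pics/cropA.png

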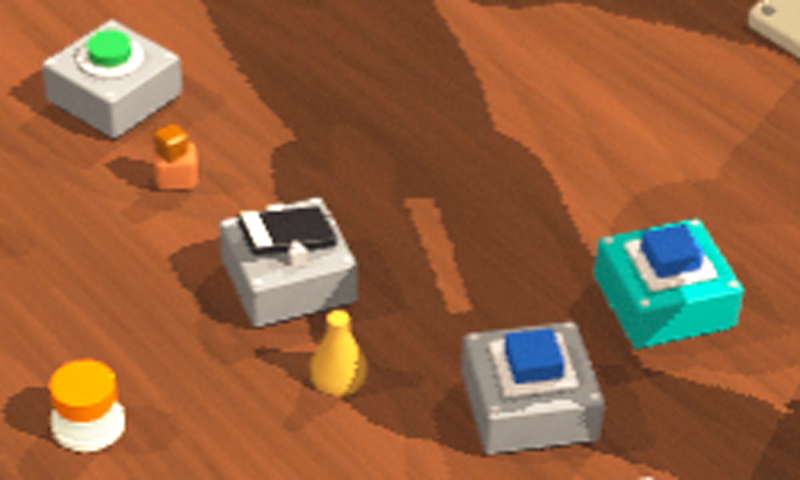

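View pics/cropB.png

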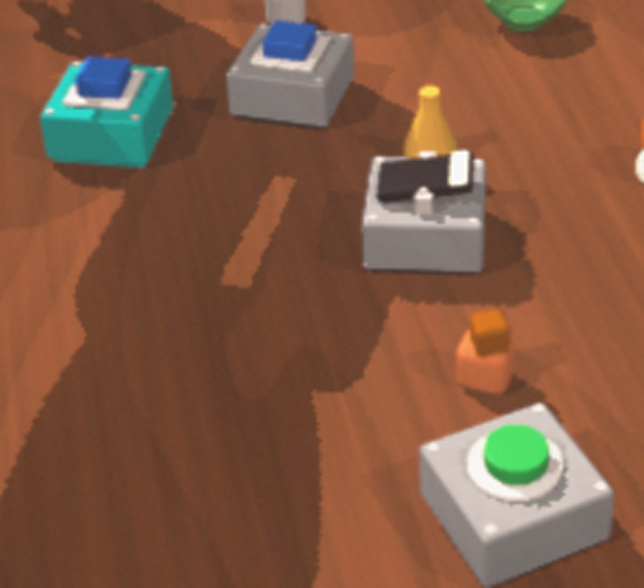

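The grey box at scene (397,268) is the extractor. The turquoise one at (440,238) is the look-alike and stays alone. The white stripe is at scene (310,222) and side (329,275). Next I'll triangulate the targets and fit the top-face outlines.

```bash
cat >> h.py <<'E'
def tri(s1,u1,s2,u2):
    o1,d1=ray(s1,[u1]);o2,d2=ray(s2,[u2]);A=[];b=[]
    M=np.zeros((3,3));v=np.zeros(3)
    for o,d in((o1,d1[0]),(o2,d2[0])):
        d=d/np.linalg.norm(d);P=np.eye(3)-np.outer(d,d);M+=P;v+=P@o
    return np.linalg.solve(M,v)
E
python3 - <<'E'
from h import *
a=pickle.load(open("scene0.pkl","rb"));b=pickle.load(open("side0.pkl","rb"))
A=lambda x,y:(230+x/3.2-.3,150+y/3.2-.3); B=lambda x,y:(165+x/2.8-.3,215+y/2.8-.3)
P={"stripe":(A(256,230),B(459,168),58),"blue":(A(535,348),B(291,37),57),"green":(A(110,44),B(517,449),55),"dop tip":(A(338,316),B(429,92),55),"stone top":(A(172,138),B(489,322),47),"turqblue":(A(673,244),B(107,70),57),
 "rocker mid":(A(287,229),B(428,175),54),"red":((451.6,346),(280,178),60)}
for k,(u,v,z) in P.items():
    print(k,"tri",tri(a,u,b,v).round(1),"sc",plane(a,[u],z)[0].round(1),"si",plane(b,[v],z)[0].round(1))
# box top corners at z=40, scene
C={"mains":[(222,228),(322,202),(356,265),(258,300)],"ext":[(466,340),(572,324),(600,390),(488,424)],"start":[(46,72),(112,22),(181,70),(113,108)]}
Cb={"mains":[(372,157),(485,158),(484,232),(364,225)],"ext":[(246,23),(354,37),(334,102),(230,80)],"start":[(540,406),(609,487),(485,540),(422,449)]}
for k in C:
    for f,s,D in((A,a,C),(B,b,Cb)):
        p=plane(s,[f(*c) for c in D[k]],40); print(k,p.mean(0).round(1),p[:,:2].round(0).tolist())
# weight etc
print(plane(a,[(432,303)],45),plane(a,[(285,192)],47),plane(a,[(183,180)],118))
E
```

```text
stripe tri [590.8 -98.3  57.3] sc [591.3 -97.7  58. ] si [590.6 -99.2  58. ]
blue tri [519.2  93.2  54.6] sc [519.2  95.   57. ] si [519.7  87.7  57. ]
green tri [ 553.6 -333.4   53.3] sc [ 553.7 -331.    55. ] si [ 553.9 -335.5   55. ]
dop tip tri [596.3  -4.2  54.5] sc [596.3  -3.7  55. ] si [596.3  -5.2  55. ]
stone top tri [ 571.9 -226.    42.8] sc [ 574.1 -221.5   47. ] si [ 570.7 -230.8   47. ]
turqblue tri [386.7  80.3  56.6] sc [385.   80.6  57. ] si [388.   77.9  57. ]
rocker mid tri [571.5 -91.9  51.5] sc [572.1 -89.4  54. ] si [571.5 -96.   54. ]
red tri [587.2 307.3  57.1] sc [588.3 308.7  60. ] si [586.6 300.5  60. ]
mains [573.  -85.8  40. ] [[597.0, -130.0], [528.0, -109.0], [548.0, -46.0], [619.0, -59.0]]
mains [570.7 -94.3  40. ] [[547.0, -48.0], [617.0, -69.0], [594.0, -143.0], [525.0, -117.0]]
ext [520.9  95.5  40. ] [[537.0, 51.0], [474.0, 82.0], [500.0, 135.0], [573.0, 113.0]]
ext [518.1  85.3  40. ] [[496.0, 145.0], [569.0, 104.0], [536.0, 22.0], [472.0, 69.0]]
start [ 557.8 -323.2   40. ] [[600.0, -349.0], [527.0, -371.0], [520.0, -289.0], [584.0, -283.0]]
start [ 553.1 -334.6   40. ] [[580.0, -295.0], [595.0, -359.0], [526.0, -376.0], [512.0, -309.0]]
[[537.16512888 212.42646588  45.        ]] [[ 569.73281043 -221.78280761   47.        ]] [[ 762.03022277 -314.3011412   118.        ]]
```

Run:
```python
from h import *
b=pickle.load(open("side0.pkl","rb"))
print(plane(b,[(175,155),(300,150),(290,118),(172,125),(227,110)],20).round(0)); print(proj(b,[[241,549,192],[241,549,0]]))
```

```text
[[351. 611.  20.]
 [691. 544.  20.]
 [721. 808.  20.]
 [352. 861.  20.]
 [537. 950.  20.]]
[[123.76012571 106.91874173]
 [135.73691738 175.86178983]]
```

Emit:
carry_out(
  increments=[
    [[-0.03,-0.03,0],[0,0,0],0.5],
    [[-0.036,-0.034,0],[0,0,0],1],
    [[-0.036,-0.034,0],[0,0,0],1],
    [[-0.036,-0.034,0],[0,0,0],1],
    [[-0.036,-0.034,0],[0,0,0],1],
    [[-0.036,-0.034,0],[0,0,0],1],
    [[-0.036,-0.034,0],[0,0,0],1],
    [[-0.036,-0.034,0],[0,0,0],1],
    [[-0.036,-0.034,0],[0,0,0],1],
    [[-0.036,-0.034,0],[0,0,0],1],
    [[-0.036,-0.034,0],[0,0,0],1],
    [[-0.036,-0.034,0],[0,0,0],1],
  ],
  newtons=40,
)

```text
time: 1.35
tool_pos: [468.0, 2.7, 188.0]
tcp_rot: [-179.8, -0.0, 156.9]
ft_force: [1.2, 0.4, -0.0]
finger_gap: -0.1
```

Emit:
carry_out(
  increments=[
    [[-0.03,-0.025,0],[0,0,-0.06],1],
    [[-0.03,-0.025,0],[0,0,-0.06],1],
    [[-0.028,-0.023,0],[0,0,0],1],
    [[0,0,0],[0,0,0],1],
    [[0,0,0],[0,0,0],1],
  ],
)

```text
time: 1.85
tool_pos: [527.6, -106.8, 186.2]
tcp_rot: [-179.7, -0.2, 163.6]
ft_force: [0.4, 0.8, -0.0]
finger_gap: -0.1
```

Run:
```python
from h import *
s=r.snapshot("wrist"); pickle.dump(s,open("wrist1.pkl","wb")); cv2.imwrite("pics/wrist1.png",s["image"])
q=r.sense(); print(q["tool_pos"],q["tcp_rot"],q["ft_force"])
```

```text
[ 527.42037335 -106.58033858  186.20694715] [-1.79680362e+02 -1.72550667e-01  1.63612814e+02] [-0.49130897 -0.69987553 -0.32234875]
```

View pics/wrist1.png

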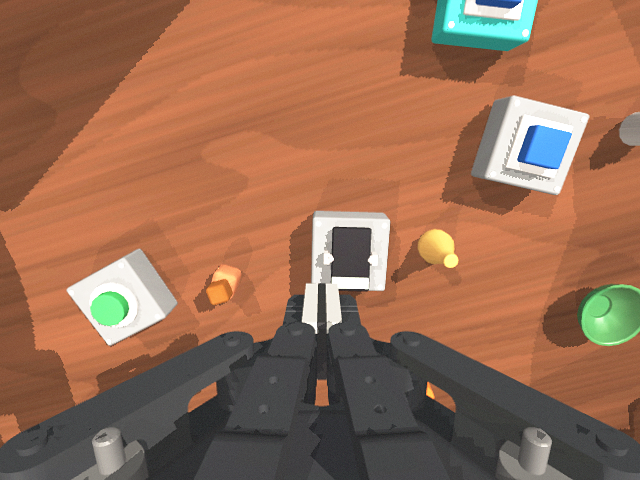

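The wrist view shows the mains rocker at (351,258) with its stripe at (351,283). The green top is at (110,309), the grey box's blue plunger at (546,147) and the turquoise one at the top edge. I'll measure from this view too.

Run:
```python
from h import *
s=pickle.load(open("wrist1.pkl","rb")); im=s["image"]
hsv=cv2.cvtColor(im,cv2.COLOR_BGR2HSV)
cv2.imwrite("pics/w1c.png",cv2.resize(im[200:300,300:400],(800,800)[:2],interpolation=cv2.INTER_CUBIC)[:600+200])
def c(lo,hi,roi):
    x0,y0,x1,y1=roi; m=cv2.inRange(hsv[y0:y1,x0:x1],lo,hi)
    cs=max(cv2.findContours(m,cv2.RETR_EXTERNAL,cv2.CHAIN_APPROX_NONE)[0],key=cv2.contourArea)+np.array([x0,y0])
    return cs,cv2.minAreaRect(cs)
_,g=c((50,150,80),(80,255,255),(80,280,140,340)); print("green",g,plane(s,[g[0]],55).round(1))
_,b=c((95,150,80),(125,255,255),(505,110,585,180)); print("blue",b,plane(s,[b[0]],57).round(1))
_,k=c((0,0,0),(180,255,70),(325,215,378,282)); print("rocker",k,plane(s,cv2.boxPoints(k),55).round(1))
print("stripe",plane(s,[(350.5,283)],58).round(1))
# box outlines top z=40
print("mains top",plane(s,[(314,212),(389,213),(385,290),(313,290)],40).round(1).tolist())
print("ext top",plane(s,[(513,96),(588,113),(561,194),(480,176)],40).round(1).tolist())
print("tcp px",proj(s,[r.sense()["tool_pos"]]))
```

```text
green ((116.0000228881836, 301.0000305175781), (32.526912689208984, 15.55634880065918), 45.0) [[ 548.1 -321.2   55. ]]
blue ((544.1029052734375, 146.6455078125), (46.3582649230957, 39.68777084350586), 13.570433616638184) [[519.7  90.6  57. ]]
rocker ((350.3478088378906, 251.8702392578125), (37.85652160644531, 49.44461441040039), 1.7899105548858643) [[ 581.6 -115.4   55. ]
 [ 536.3 -100.9   55. ]
 [ 547.   -68.4   55. ]
 [ 592.8  -81.7   55. ]]
stripe [[592.5 -99.3  58. ]]
mains top [[521.5, -114.0, 40.0], [542.3, -47.0, 40.0], [616.9, -69.1, 40.0], [596.7, -137.7, 40.0]]
ext top [[472.8, 79.9, 40.0], [505.0, 141.1, 40.0], [569.9, 110.1, 40.0], [532.4, 40.7, 40.0]]
tcp px [[323.67877325 269.87432225]]
```

Run:
```python
from h import *
im=pickle.load(open("wrist1.pkl","rb"))["image"]
cv2.imwrite("pics/w1c2.png",np.hstack([cv2.resize(im[205:300,300:400],None,fx=4,fy=4,interpolation=cv2.INTER_CUBIC),cv2.resize(im[95:190,470:570],None,fx=4,fy=4,interpolation=cv2.INTER_CUBIC)]))
```

```text
(no output)
```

View pics/w1c2.png

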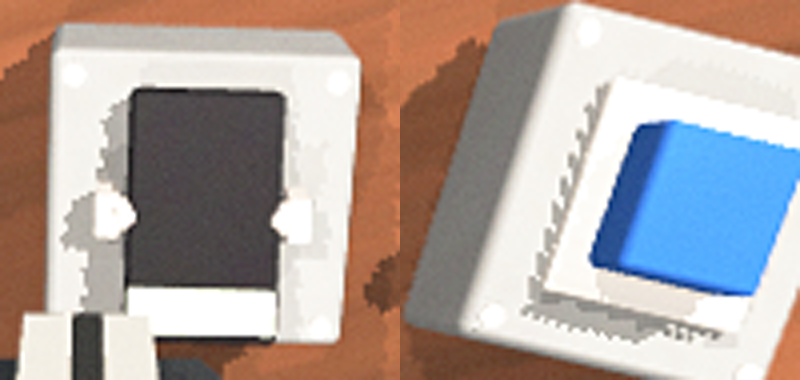

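Emit:
carry_out(
  increments=[
    [[-0.032,0.013,0.02],[0,0,0],1],
    [[-0.031,0.013,0.03],[0,0,0],1],
    [[0,0,0.03],[0,0,0],1],
    [[0,0,0.025],[0,0,0],1],
    [[0,0,0],[0,0,0],1],
    [[0,0,0],[0,0,0],1],
  ],
)

```text
time: 2.5
tool_pos: [596.4, -92.5, 80.7]
tcp_rot: [-179.7, 0.0, 164.0]
ft_force: [0.3, 0.0, 1.0]
finger_gap: 0.4
```

Run:
```python
from h import *
q=r.sense(); print(q["tool_pos"],q["tcp_rot"],q["ft_force"])
s=r.snapshot("side"); cv2.imwrite("pics/side2.png",cv2.resize(s["image"][200:320,240:400],None,fx=4,fy=4,interpolation=cv2.INTER_CUBIC))
s=r.snapshot("scene"); cv2.imwrite("pics/scene2.png",cv2.resize(s["image"][160:280,240:400],None,fx=4,fy=4,interpolation=cv2.INTER_CUBIC))
```

```text
[596.37930106 -92.47993187  80.68220388] [-1.79743901e+02  1.87134211e-03  1.63980546e+02] [0.29448045 0.02875992 0.95267784]
```

View pics/side2.png

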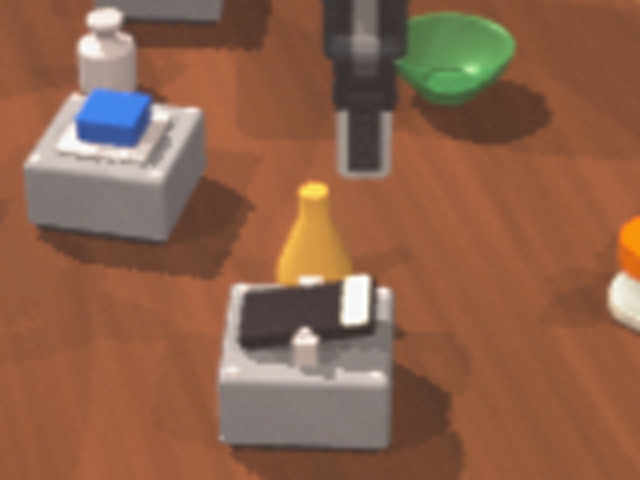

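View pics/scene2.png

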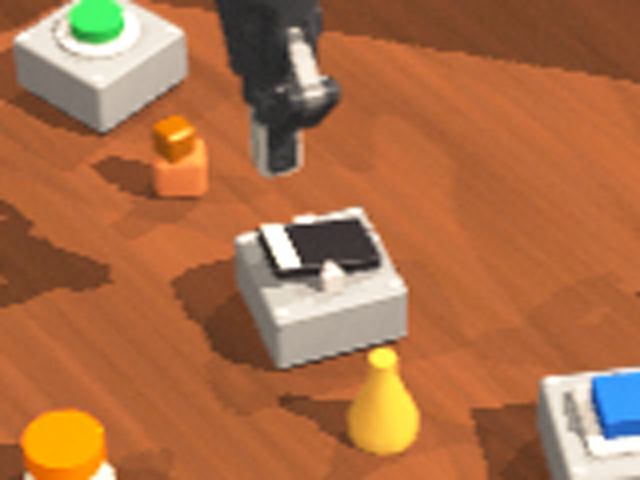

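Run:
```python
from h import *
a=pickle.load(open("scene0.pkl","rb"));b=pickle.load(open("side0.pkl","rb"))
print(proj(a,[[596.4,-92.5,80.7]]),proj(b,[[596.4,-92.5,80.7]]),tri(a,(309.5,201.5),b,(330.5,242)))
```

```text
[[308.83908566 215.86214875]] [[330.88673685 261.29277323]] [595.04135381 -91.10778631 119.64916054]
```

The reported TCP height is 81 mm, but the cameras triangulate the tip at about 120 mm. I'll check that before going lower.

Run:
```python
from h import *
q=r.sense(); print(q["time"],q["tool_pos"],q["joint_pos"],q["qd"])
w=pickle.load(open("wrist1.pkl","rb"))
print(proj(w,[[527.4,-106.6,186+d] for d in (0,20,39,60)]))
ims=[]
for n in ("side","scene","wrist"):
    s=r.snapshot(n); pickle.dump(s,open(n+"3.pkl","wb"))
    u=proj(s,[q["tool_pos"]])[0]; u2=proj(s,[q["tool_pos"]+[0,0,39]])[0]; print(n,u,u2)
    im=s["image"].copy(); x,y=u.astype(int); y0=max(0,min(480-150,y-90)); x0=max(0,min(640-130,x-65))
    c=cv2.resize(im[y0:y0+150,x0:x0+130],None,fx=2,fy=2*1.0,interpolation=cv2.INTER_CUBIC)
    for p,col in((u,(0,0,255)),(u2,(255,255,0))): cv2.circle(c,(int(2*(p[0]-x0)),int(2*(p[1]-y0))),3,col,-1)
    ims.append(c)
cv2.imwrite("pics/chk3.png",np.hstack(ims))
```

```text
2.6 [596.78539922 -92.95664841  81.35823787] [-13.54152279  12.41670797  91.54630631  -0.26833124  75.97857989
 -87.43074226] [-0.62757733 -0.41471465 -0.98083082 -0.20533333 -0.32051079 -0.17691068]
[[323.63270806 269.71781138]
 [323.70976252 283.89347664]
 [323.80042982 300.59329485]
 [323.92874992 324.26513731]]
side [331.17731349 261.08652329] [331.35688096 241.94196948]
scene [308.54792241 215.58657307] [307.89332189 201.2340418 ]
wrist [324.19014147 267.98642294] [324.55261598 298.91913972]
```

View pics/chk3.png

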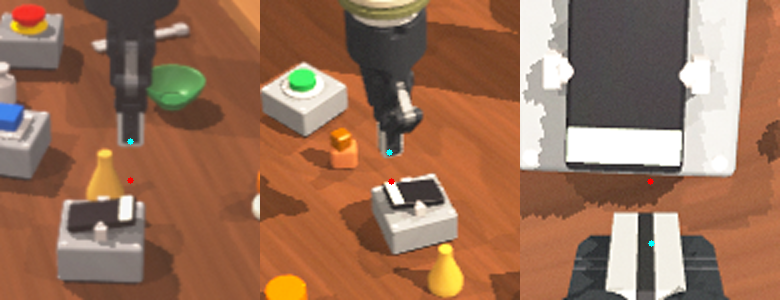

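Emit:
carry_out(
  increments=[
    [[0,-0.007,0.006],[0,0,0],1],
    [[0,0,0.004],[0,0,0],1],
    [[0,0,0],[0,0,0],1],
    [[0,0,0],[0,0,0],1],
  ],
)

```text
time: 3.15
tool_pos: [597.0, -102.3, 74.0]
tcp_rot: [-179.7, 0.4, 163.9]
ft_force: [-0.1, 0.1, 0.1]
finger_gap: 0.1
```

Run:
```python
from h import *
q=r.sense(); print(q["time"],q["tool_pos"],q["tcp_rot"],q["ft_force"])
```

```text
3.15 [ 597.00764093 -102.30962049   74.02886345] [-179.74044333    0.43910792  163.85027978] [-0.08796499  0.06932527  0.11875745]
```

Emit:
carry_out(
  increments=[
    [[0.001,0.002,0.003],[0,0,0],1],
    [[0,0,0.003],[0,0,0],1],
    [[0,0,0.003],[0,0,0],1],
    [[0,0,0.003],[0,0,0],1],
    [[0,0,0],[0,0,0],1],
  ],
)

```text
time: 3.65
tool_pos: [596.4, -99.7, 60.5]
tcp_rot: [-179.7, 0.4, 163.9]
ft_force: [0.4, 0.1, -0.3]
finger_gap: 0.3
```

```bash
cat > look.py <<'E'
from h import *
import sys
q=r.sense(); print(q["time"],q["tool_pos"],q["tcp_rot"],q["ft_force"])
ims=[]
for n in sys.argv[2:]:
    s=r.snapshot(n)
    pickle.dump(s,open(f"{n}_{sys.argv[1]}.pkl","wb"))
    u=proj(s,[q["tool_pos"]])[0]; im=s["image"]; x,y=u.astype(int); y0=max(0,min(330,y-75)); x0=max(0,min(510,x-65))
    c=cv2.resize(im[y0:y0+150,x0:x0+130],None,fx=3,fy=3,interpolation=cv2.INTER_CUBIC)
    cv2.circle(c,(int(3*(u[0]-x0)),int(3*(u[1]-y0))),3,(0,0,255),-1); ims.append(c)
cv2.imwrite(f"pics/look{sys.argv[1]}.png",np.hstack(ims))
E
python3 look.py 4 side scene
```

```text
3.65 [596.39859477 -99.73496195  60.54149646] [-179.74971888    0.39330849  163.85428708] [ 0.38462429  0.13570796 -0.34336277]
```

View pics/look4.png

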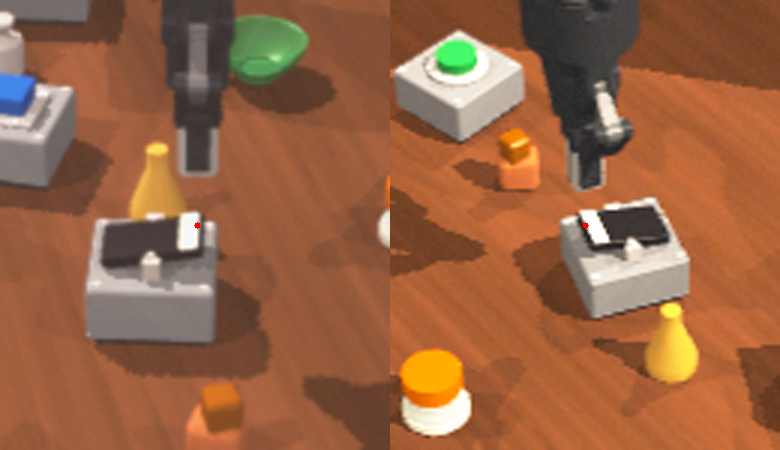

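Emit:
carry_out(
  increments=[
    [[0,0,0.002],[0,0,0],1],
    [[0,0,0.002],[0,0,0],1],
    [[0,0,0.002],[0,0,0],1],
  ],
)

```text
time: 4.05
tool_pos: [597.4, -100.1, 55.5]
tcp_rot: [-179.7, 0.5, 163.9]
ft_force: [-0.8, 0.2, -0.7]
finger_gap: 0.3
```

There's no contact at a reported 55.5 mm, so the real tip does sit about 33 mm above the reported TCP. I'll go by the pictures and the measured force.

Emit:
carry_out(
  increments=[
    [[0,0,0.003],[0,0,0],1],
    [[0,0,0.003],[0,0,0],1],
    [[0,0,0.003],[0,0,0],1],
    [[0,0,0.003],[0,0,0],1],
    [[0,0,0],[0,0,0],1],
  ],
)

```text
time: 4.55
tool_pos: [597.0, -100.1, 41.7]
tcp_rot: [-179.7, 0.5, 163.9]
ft_force: [-0.0, 0.9, -0.4]
finger_gap: -0.4
```

```bash
python3 look.py 5 side scene wrist
```

```text
4.55 [ 597.01882315 -100.06823062   41.6898179 ] [-179.74823192    0.45783725  163.85104347] [-0.00155548  0.90569169 -0.36795982]
```

View pics/look5.png

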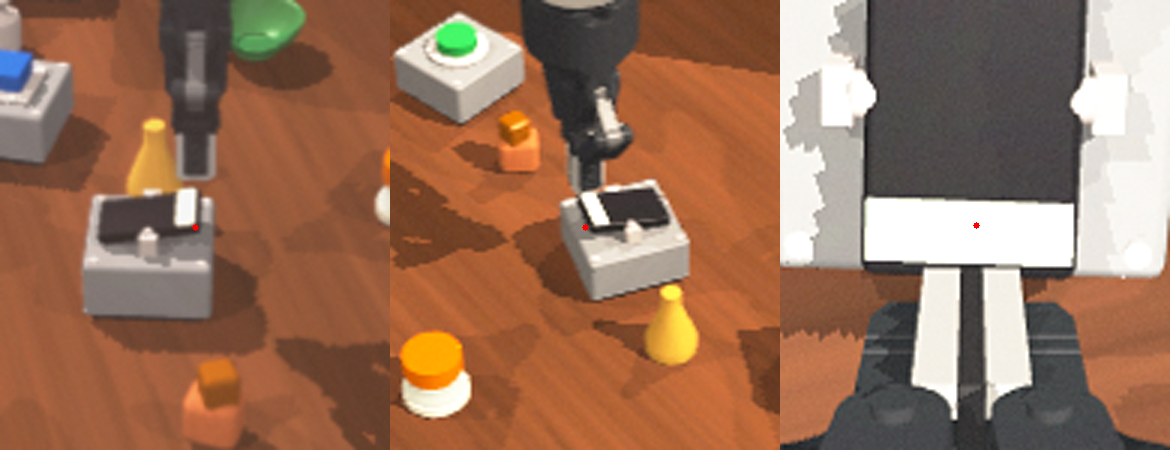

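Emit:
carry_out(
  increments=[
    [[0.002,0,0.003],[0,0,0],1],
    [[0,0,0.003],[0,0,0],1],
    [[0,0,0.002],[0,0,0],1],
    [[0,0,0.002],[0,0,0],1],
  ],
)

```text
time: 5.1
tool_pos: [596.1, -99.8, 32.5]
tcp_rot: [-179.8, 0.6, 163.8]
ft_force: [-0.5, 0.2, 0.1]
finger_gap: -0.0
```

Emit:
carry_out(
  increments=[
    [[0,0,0.002],[0,0,0],1],
    [[0,0,0.002],[0,0,0],1],
  ],
)

```text
time: 5.3
tool_pos: [596.1, -99.8, 28.1]
tcp_rot: [-179.8, 0.6, 163.8]
ft_force: [-0.4, -0.1, -0.3]
finger_gap: -0.0
```

Emit:
carry_out(
  increments=[
    [[0,0,0.002],[0,0,0],1],
    [[0,0,0.002],[0,0,0],1],
  ],
)

```text
time: 5.5
tool_pos: [596.1, -99.9, 23.6]
tcp_rot: [-179.8, 0.6, 163.9]
ft_force: [-0.8, -0.4, -0.2]
finger_gap: -0.2
```

```bash
python3 look.py 6 side scene wrist
```

```text
5.5 [596.12958165 -99.86232587  23.64716056] [-179.75336426    0.5904386   163.85133848] [-0.80599057 -0.39488976 -0.24582269]
```

View pics/look6.png

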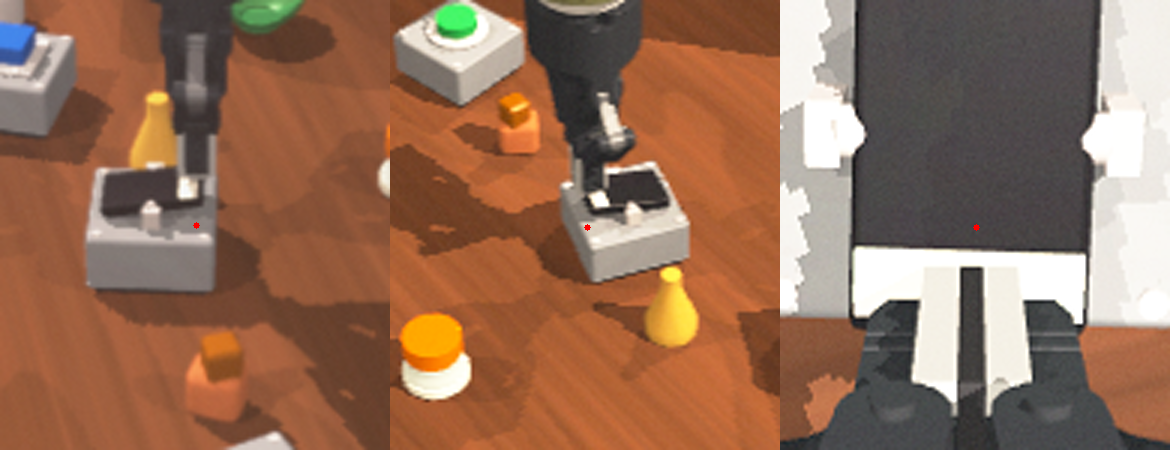

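Emit:
carry_out(
  increments=[
    [[0,0,0.002],[0,0,0],1],
  ],
)

```text
time: 5.75
tool_pos: [596.3, -99.9, 21.9]
tcp_rot: [-179.8, 0.6, 163.8]
ft_force: [0.2, -0.4, 0.4]
finger_gap: -0.2
```

Emit:
carry_out(
  increments=[
    [[0,0,0.002],[0,0,0],1],
  ],
)

```text
time: 5.85
tool_pos: [596.5, -100.0, 19.9]
tcp_rot: [-179.8, 0.6, 163.8]
ft_force: [-0.2, -0.1, 0.5]
finger_gap: 0.0
```

Emit:
carry_out(
  increments=[
    [[0,0,0.002],[0,0,0],1],
  ],
)

```text
time: 5.95
tool_pos: [596.9, -100.1, 18.3]
tcp_rot: [-179.8, 0.7, 163.8]
ft_force: [0.1, 0.3, 3.9]
finger_gap: -0.3
```

```bash
python3 look.py 7 side scene wrist
```

```text
5.95 [ 596.90710285 -100.06691844   18.26158501] [-179.75628636    0.67560314  163.84925511] [0.05612812 0.32214029 3.93270596]
```

View pics/look7.png

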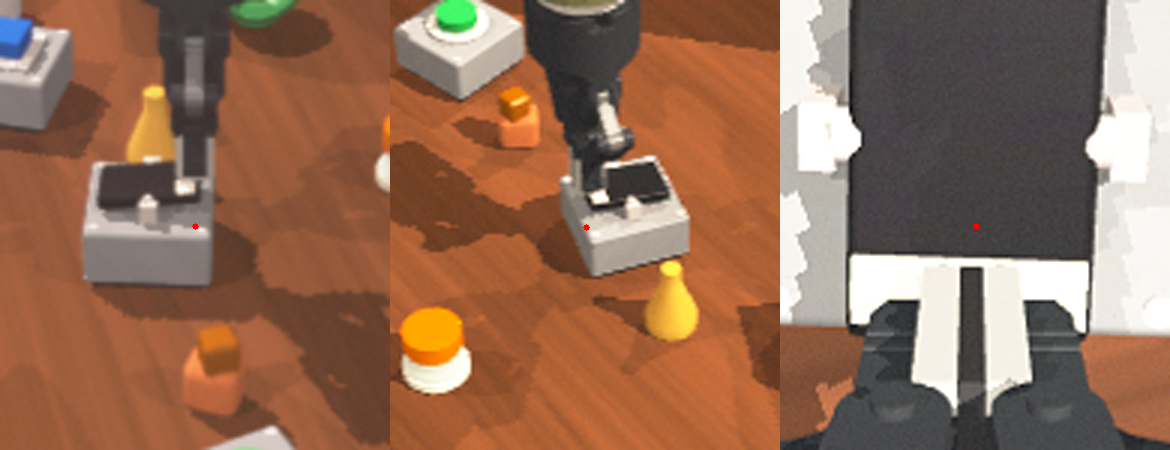

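Contact has begun: 3.9 N at a reported 18.3 mm, an offset of about 39 mm. I'll press on to the stop.

Emit:
carry_out(
  increments=[
    [[0,0,0.002],[0,0,0],1],
    [[0,0,0.002],[0,0,0],1],
  ],
)

```text
time: 6.3
tool_pos: [597.4, -100.2, 14.8]
tcp_rot: [-179.8, 0.7, 163.8]
ft_force: [0.4, -0.2, 4.4]
finger_gap: -0.3
```

Emit:
carry_out(
  increments=[
    [[0.001,0,0.002],[0,0,0],1],
    [[0,0,0.002],[0,0,0],1],
  ],
)

```text
time: 6.5
tool_pos: [598.0, -100.4, 11.8]
tcp_rot: [-179.8, 0.9, 163.8]
ft_force: [-1.7, 0.9, 5.2]
finger_gap: 0.2
```

Emit:
carry_out(
  increments=[
    [[0.001,0,0.0015],[0,0,0],1],
    [[0,0,0.0015],[0,0,0],1],
  ],
)

```text
time: 6.7
tool_pos: [598.4, -100.5, 10.6]
tcp_rot: [-179.8, 1.1, 163.8]
ft_force: [-6.4, 2.0, 19.8]
finger_gap: 0.3
```

```bash
python3 look.py 8 side scene wrist
```

```text
6.7 [ 598.39006675 -100.50878559   10.5957838 ] [-179.76371718    1.07184002  163.8494164 ] [-6.35404914  1.95871331 19.84377981]
```

View pics/look8.png

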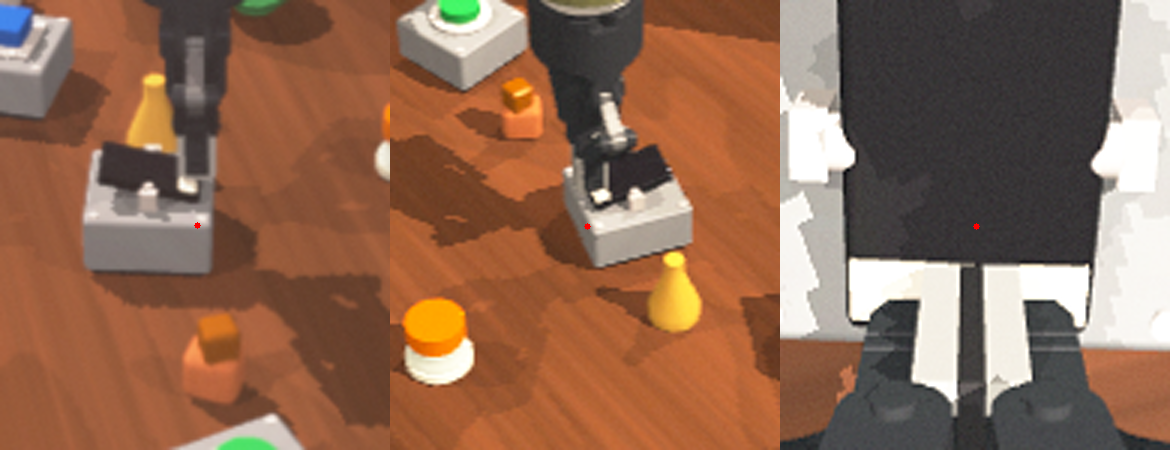

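The force jumped to 20 N and the paddle now tilts the other way, so the rocker is on its stop. Retracting straight up.

Emit:
carry_out(
  increments=[
    [[0,0,-0.01],[0,0,0],1],
    [[0,0,-0.03],[0,0,0],1],
    [[0,0,-0.04],[0,0,0],1],
    [[0.03,0.03,-0.01],[0,0,0],1],
    [[0.03,0.03,0],[0,0,0],1],
    [[0.03,0.03,0],[0,0,0],1],
    [[0.01,0.02,0],[0,0,0],1],
    [[0,0,0],[0,0,0],1],
    [[0,0,0],[0,0,0],1],
  ],
)

```text
time: 7.75
tool_pos: [525.5, 38.1, 100.9]
tcp_rot: [-179.8, 0.7, 163.8]
ft_force: [-0.4, -0.4, 0.1]
finger_gap: 0.4
```

```bash
python3 look.py 9 wrist side scene
python3 - <<'E'
from h import *
cv2.imwrite("pics/wr9.png",pickle.load(open("wrist_9.pkl","rb"))["image"])
a=pickle.load(open("side_9.pkl","rb"))["image"][215:425,165:395];cv2.imwrite("pics/s9.png",cv2.resize(a,None,fx=2.8,fy=2.8,interpolation=cv2.INTER_CUBIC))
E
```

```text
7.75 [525.52906268  38.13333432 100.90464955] [-179.78873407    0.72481651  163.75160782] [-0.41561112 -0.37096292  0.05998023]
```

View pics/wr9.png

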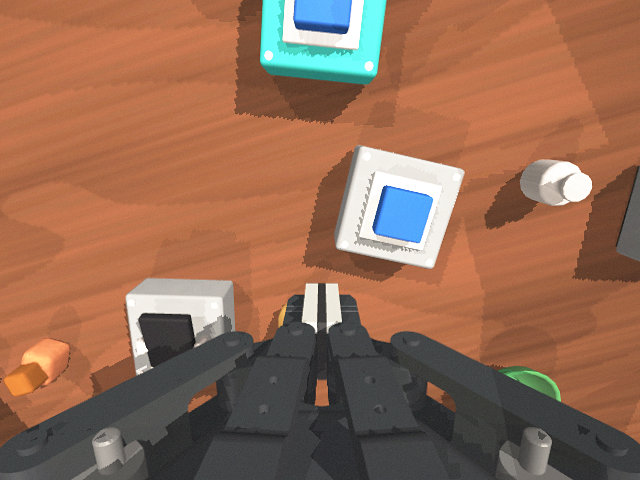

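View pics/s9.png

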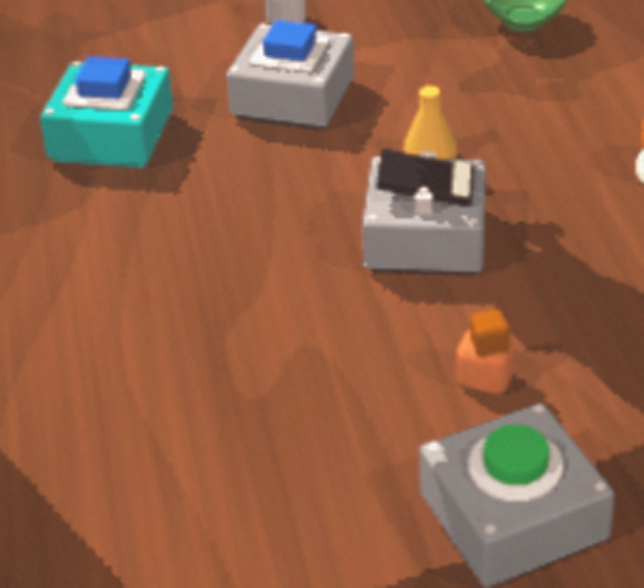

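The rocker stays on and its box hasn't moved. In the wrist view the grey box's blue plunger is at (403,213), and the turquoise look-alike is at the top edge (325,10). I'll refine the blue position.

Run:
```python
from h import *
s=pickle.load(open("wrist_9.pkl","rb")); im=s["image"]
print(plane(s,[(404,213.5)],57)); q=r.sense(); p=q["tool_pos"]; print(p)
hsv=cv2.cvtColor(im,cv2.COLOR_BGR2HSV)[160:260,350:460]
m=cv2.inRange(hsv,(100,150,180),(115,255,255)); c=max(cv2.findContours(m,0,2)[0],key=cv2.contourArea)+np.array([350,160]); k=cv2.minAreaRect(c); print(k)
t=plane(s,[k[0]],57)[0]; print(t)
yw=np.radians(q["tcp_rot"][2]); d=t-p; print("tool dx,dy",d[0]*np.cos(yw)+d[1]*np.sin(yw),d[0]*np.sin(yw)-d[1]*np.cos(yw))
```

```text
[[519.03635334  94.17250654  57.        ]]
[526.01128114  37.11063722 100.86375005]
((403.5294494628906, 214.38235473632812), (48.26458740234375, 49.96233367919922), 14.03624439239502)
[519.51826865  93.75458173  57.        ]
tool dx,dy 22.19780256812691 52.51621866138316
```

Emit:
carry_out(
  increments=[
    [[0.011,0.026,0],[0,0,0],1],
    [[0.011,0.025,0.01],[0,0,0],1],
    [[0,0,0.02],[0,0,0],1],
    [[0,0,0.02],[0,0,0],1],
    [[0,0,0.01],[0,0,0],1],
    [[0,0,0],[0,0,0],1],
    [[0,0,0],[0,0,0],1],
  ],
)

```text
time: 8.6
tool_pos: [523.5, 86.5, 39.0]
tcp_rot: [-179.7, 0.8, 163.0]
ft_force: [0.5, -0.2, 0.7]
finger_gap: -0.2
```

```bash
python3 look.py 10 wrist side scene
```

```text
8.6 [523.5398319   86.5219517   38.96992025] [-179.73627458    0.80375004  163.03046331] [ 0.50975581 -0.15362614  0.70871034]
```

View pics/look10.png

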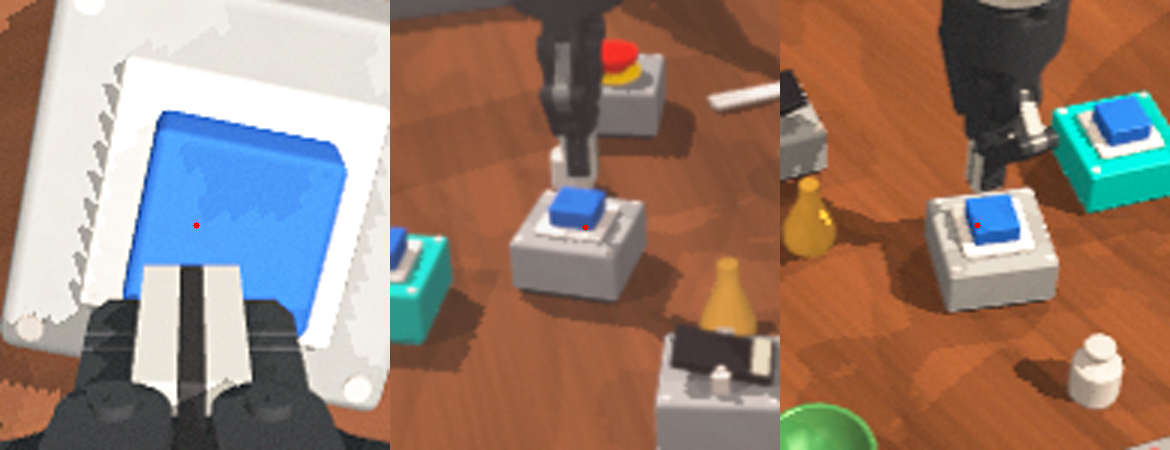

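Emit:
carry_out(
  increments=[
    [[0.006,0.005,0.004],[0,0,0],1],
    [[0,0,0.005],[0,0,0],1],
    [[0,0,0.004],[0,0,0],1],
    [[0,0,0],[0,0,0],1],
  ],
)

```text
time: 9.15
tool_pos: [521.1, 94.1, 27.6]
tcp_rot: [-179.9, 1.1, 163.1]
ft_force: [-0.3, -0.7, -0.3]
finger_gap: 0.3
```

```bash
python3 look.py 11 wrist side scene
```

```text
9.15 [521.06053762  94.12867952  27.58188079] [-179.85522207    1.07472611  163.0565629 ] [-0.29178941 -0.71433369 -0.29692622]
```

View pics/look11.png

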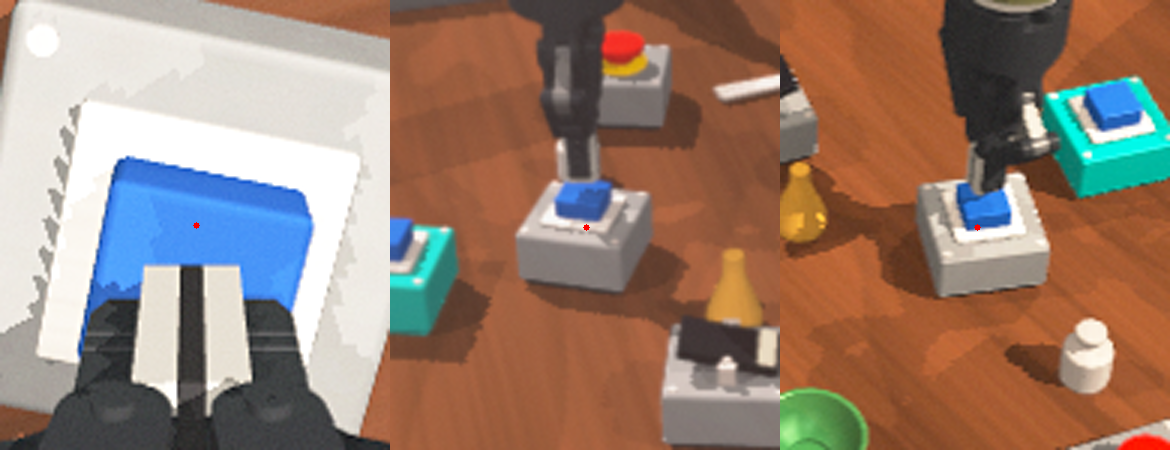

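Emit:
carry_out(
  increments=[
    [[0.002,0,0.003],[0,0,0],1],
    [[0,0,0.003],[0,0,0],1],
    [[0,0,0.002],[0,0,0],1],
    [[0,0,0.002],[0,0,0],1],
  ],
)

```text
time: 9.7
tool_pos: [520.3, 94.5, 18.0]
tcp_rot: [-179.9, 1.2, 163.0]
ft_force: [-0.1, 0.3, 3.2]
finger_gap: -0.0
```

Emit:
carry_out(
  increments=[
    [[0,0,0.002],[0,0,0],1],
    [[0,0,0.002],[0,0,0],1],
    [[0,0,0.002],[0,0,0],1],
  ],
)

```text
time: 10.0
tool_pos: [520.3, 94.5, 12.0]
tcp_rot: [-179.9, 1.2, 163.0]
ft_force: [-3.4, -0.5, 3.5]
finger_gap: -0.3
```

Emit:
carry_out(
  increments=[
    [[0,0,0.0015],[0,0,0],1],
    [[0,0,0.0015],[0,0,0],1],
  ],
)

```text
time: 10.2
tool_pos: [520.3, 94.5, 8.9]
tcp_rot: [-179.9, 1.1, 163.0]
ft_force: [-4.9, 0.3, 17.4]
finger_gap: 0.3
```

Emit:
carry_out(
  increments=[
    [[0,0,0.0005],[0,0,0],1],
    [[0,0,0],[0,0,0],1],
  ],
)

```text
time: 10.4
tool_pos: [520.5, 94.5, 9.1]
tcp_rot: [-179.9, 1.1, 163.0]
ft_force: [-0.2, 0.4, 1.6]
finger_gap: -0.0
```

The force rose to 17 N at the stop and the travel was about 9 mm. Retracting to check.

Emit:
carry_out(
  increments=[
    [[0,0,-0.01],[0,0,0],1],
    [[0,0,-0.03],[0,0,0],1],
    [[0,0,-0.04],[0,0,0],1],
    [[-0.01,-0.03,-0.01],[0,0,0],1],
    [[-0.01,-0.04,0],[0,0,0],1],
    [[0,0,0],[0,0,0],1],
  ],
)

```text
time: 11.0
tool_pos: [518.0, 20.7, 105.2]
tcp_rot: [-179.8, 1.3, 163.2]
ft_force: [0.4, 0.9, 1.1]
finger_gap: 0.1
```

```bash
python3 look.py 12 wrist side scene
python3 - <<'E'
from h import *
A=lambda n,y,x:cv2.resize(pickle.load(open(n,"rb"))["image"][y:y+100,x:x+130],None,fx=3,fy=3,interpolation=cv2.INTER_CUBIC)
cv2.imwrite("pics/c12.png",np.vstack([np.hstack([A("side0.pkl",200,170),A("side_12.pkl",200,170)]),np.hstack([A("scene0.pkl",205,350),A("scene_12.pkl",205,350)])])[:600])
cv2.imwrite("pics/w12.png",pickle.load(open("wrist_12.pkl","rb"))["image"])
E
```

```text
11.0 [518.01603246  20.65443941 105.22368782] [-179.83380521    1.29569833  163.21960316] [0.42727708 0.92296993 1.05830273]
```

View pics/c12.png

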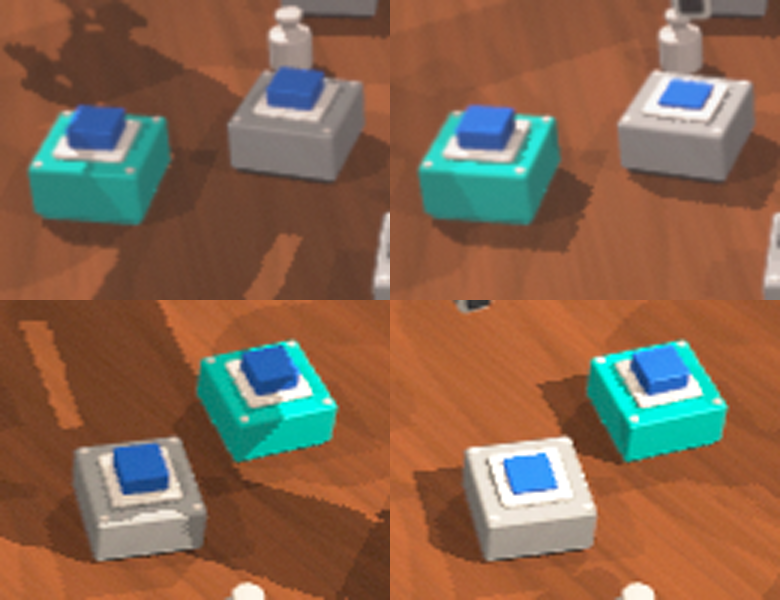

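View pics/w12.png

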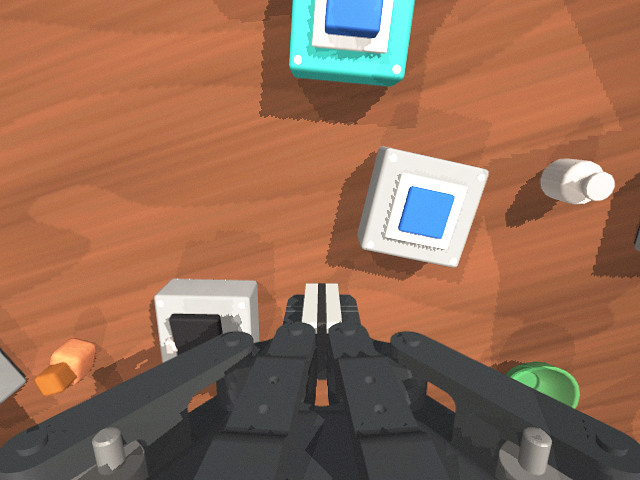

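The plunger is flush and staying in, and its box hasn't moved. Now to the start box.

Emit:
carry_out(
  increments=[
    [[-0.01,-0.041,0],[0,0,0],1],
    [[-0.01,-0.041,0],[0,0,0],1],
    [[-0.01,-0.041,0],[0,0,0],1],
    [[-0.01,-0.041,0],[0,0,0],1],
    [[-0.01,-0.041,0],[0,0,0],1],
    [[-0.01,-0.041,0],[0,0,0],1],
    [[-0.01,-0.041,0],[0,0,0],1],
    [[-0.01,-0.03,0],[0,0,0],1],
    [[0,0,0],[0,0,0],1],
    [[0,0,0],[0,0,0],1],
  ],
)

```text
time: 12.15
tool_pos: [506.0, -300.2, 99.7]
tcp_rot: [179.7, 0.7, 164.3]
ft_force: [-0.4, 0.6, -0.5]
finger_gap: 0.3
```

```bash
python3 look.py 13 wrist
python3 - <<'E'
from h import *
s=pickle.load(open("wrist_13.pkl","rb")); im=s["image"]; cv2.imwrite("pics/w13.png",im)
hsv=cv2.cvtColor(im,cv2.COLOR_BGR2HSV)
m=cv2.inRange(hsv,(50,120,120),(80,255,255)); c=max(cv2.findContours(m,0,1)[0],key=cv2.contourArea); k=cv2.minEnclosingCircle(c); print(k,cv2.contourArea(c))
q=r.sense();p=q["tool_pos"];t=plane(s,[k[0]],55)[0]; print(t)
yw=np.radians(q["tcp_rot"][2]); d=t-p; print("tool dx,dy",d[0]*np.cos(yw)+d[1]*np.sin(yw),d[0]*np.sin(yw)-d[1]*np.cos(yw))
E
```

```text
12.15 [ 505.98959566 -300.18874479   99.67759474] [179.748721     0.70718524 164.26972242] [-0.41465362  0.58112458 -0.46659607]
((282.5, 312.0), 18.117769241333008) 61.5
[ 545.06480532 -340.5052089    55.        ]
tool dx,dy -48.630112324948925 -28.461835284829938
```

View pics/w13.png

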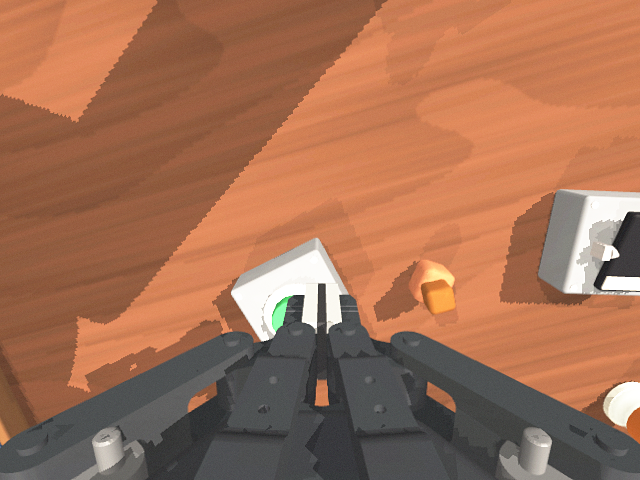

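Run:
```python
from h import *
s=pickle.load(open("wrist_13.pkl","rb"))
p=plane(s,[(318,239),(233,293)],40)[:,:2]; e=p[1]-p[0]; n=np.array([e[1],-e[0]])/np.hypot(*e); n=n if n[0]>0 else -n
print(p,np.hypot(*e),p.mean(0)+37*n)
s=pickle.load(open("wrist1.pkl","rb")); hsv=cv2.cvtColor(s["image"],cv2.COLOR_BGR2HSV)[270:350,80:150]
m=cv2.inRange(hsv,(45,100,60),(85,255,255)); c=max(cv2.findContours(m,0,1)[0],key=cv2.contourArea)+np.array([80,270]); k=cv2.fitEllipse(c); print(k,plane(s,[k[0]],54))
t=np.array([553.8,-333.5]);q=r.sense();d=t-q["tool_pos"][:2];yw=np.radians(q["tcp_rot"][2]); print("tool dx,dy",d[0]*np.cos(yw)+d[1]*np.sin(yw),d[0]*np.sin(yw)-d[1]*np.cos(yw))
```

```text
[[ 504.79319405 -303.14637178]
 [ 527.43253434 -374.64253213]] 74.99493765144865 [ 551.38668421 -327.72495683]
((109.24730682373047, 308.0003967285156), (32.60407257080078, 36.422576904296875), 80.60668182373047) [[ 553.30707063 -331.51590745   54.        ]]
tool dx,dy -55.14423432429285 -19.354541920156272
```

Emit:
carry_out(
  increments=[
    [[-0.027,-0.009,0],[0,0,0],1],
    [[-0.027,-0.009,0],[0,0,0],1],
    [[0,0,0.02],[0,0,0],1],
    [[0,0,0.02],[0,0,0],1],
    [[0,0,0.015],[0,0,0],1],
    [[0,0,0],[0,0,0],1],
    [[0,0,0],[0,0,0],1],
  ],
)

```text
time: 12.9
tool_pos: [557.9, -319.4, 41.9]
tcp_rot: [179.6, 0.5, 165.0]
ft_force: [0.1, -0.2, 0.3]
finger_gap: -0.1
```

```bash
python3 look.py 14 wrist side scene
```

```text
12.9 [ 557.87314549 -319.37780523   41.85759845] [179.56233105   0.47675863 165.01790568] [ 0.12010118 -0.20819404  0.30476121]
```

View pics/look14.png

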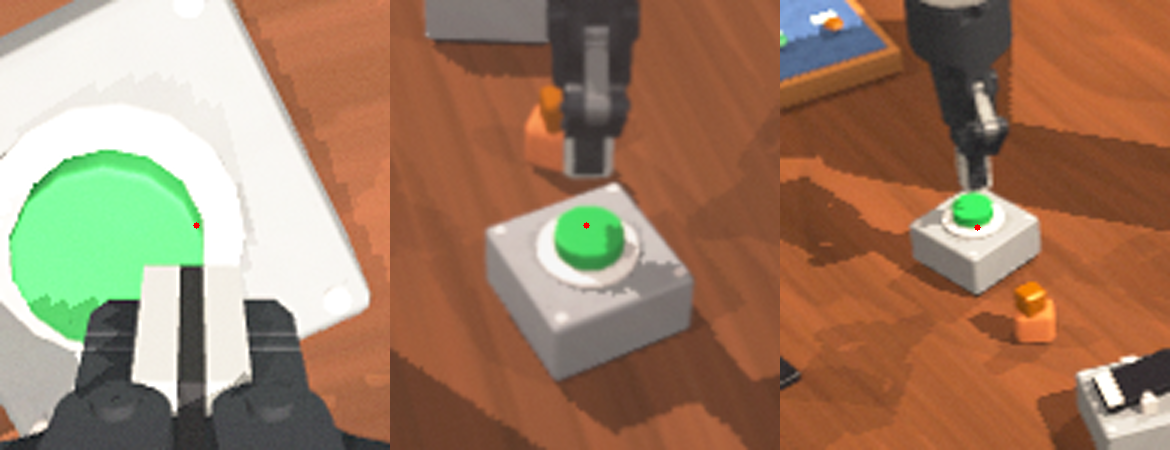

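Emit:
carry_out(
  increments=[
    [[0.001,-0.0135,0.003],[0,0,0],1],
    [[0,0,0.005],[0,0,0],1],
    [[0,0,0.003],[0,0,0],1],
    [[0,0,0],[0,0,0],1],
  ],
)

```text
time: 13.45
tool_pos: [554.4, -336.2, 33.5]
tcp_rot: [179.7, 0.8, 164.9]
ft_force: [0.5, 0.0, 0.7]
finger_gap: -0.0
```

```bash
python3 look.py 15 wrist side scene
```

```text
13.45 [ 554.38781169 -336.23432445   33.52547184] [179.70191045   0.79207603 164.90374962] [0.49245819 0.00298158 0.66915482]
```

View pics/look15.png

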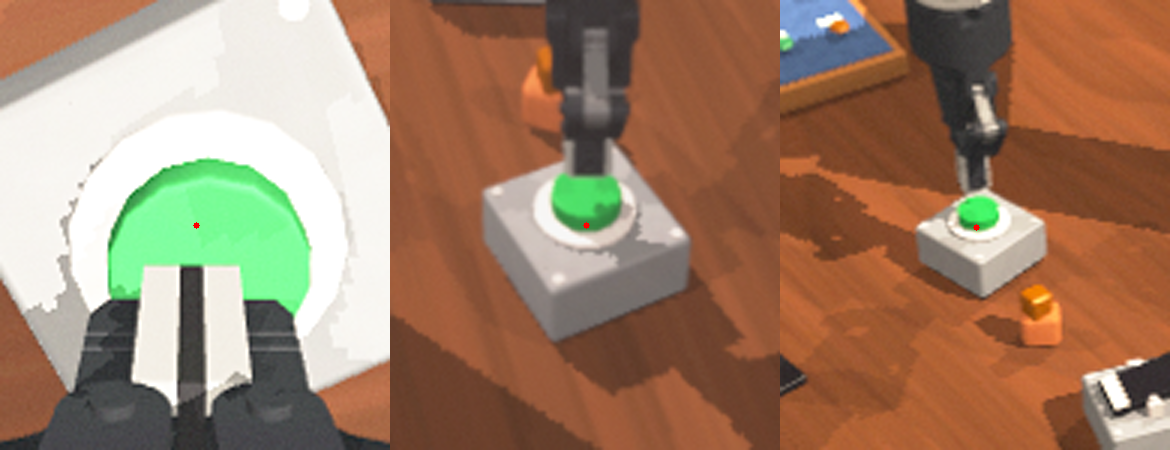

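Emit:
carry_out(
  increments=[
    [[0,0.003,0.004],[0,0,0],1],
    [[0,0,0.004],[0,0,0],1],
    [[0,0,0.004],[0,0,0],1],
    [[0,0,0],[0,0,0],1],
  ],
)

```text
time: 14.0
tool_pos: [556.1, -332.2, 21.0]
tcp_rot: [179.7, 0.8, 165.0]
ft_force: [-0.7, 0.2, -0.9]
finger_gap: 0.1
```

```bash
python3 look.py 16 wrist side scene
```

```text
14.0 [ 556.08769347 -332.24893205   21.04626764] [179.70209442   0.82413549 164.97574473] [-0.66278122  0.15231943 -0.90426533]
```

View pics/look16.png

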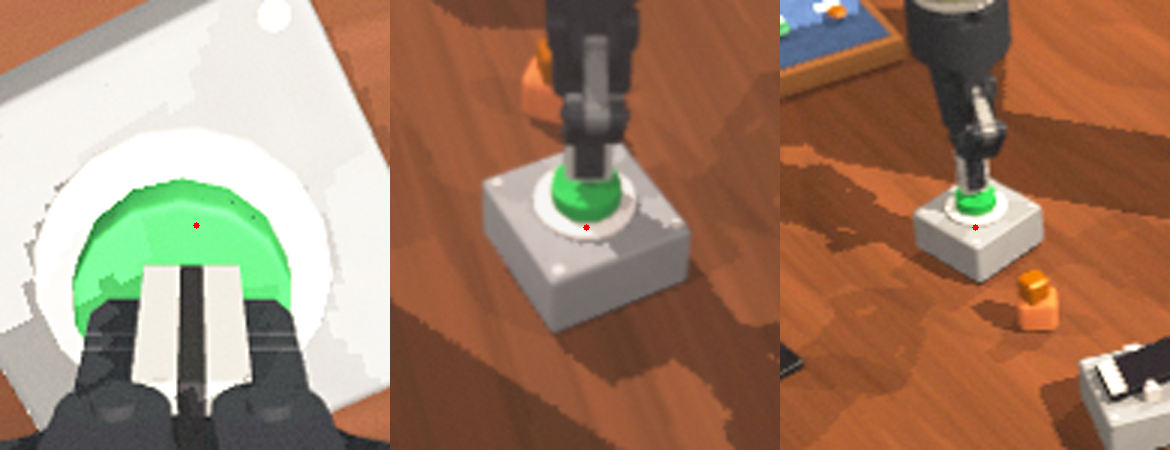

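Emit:
carry_out(
  increments=[
    [[0.002,0,0.002],[0,0,0],1],
    [[0,0,0.002],[0,0,0],1],
    [[0,0,0.002],[0,0,0],1],
  ],
)

```text
time: 14.45
tool_pos: [555.2, -332.7, 16.6]
tcp_rot: [179.8, 1.0, 165.0]
ft_force: [-1.0, -0.0, -0.6]
finger_gap: -0.0
```

Emit:
carry_out(
  increments=[
    [[0,0,0.002],[0,0,0],1],
    [[0,0,0.002],[0,0,0],1],
    [[0,0,0.002],[0,0,0],1],
  ],
)

```text
time: 14.75
tool_pos: [555.2, -332.8, 10.6]
tcp_rot: [179.8, 1.0, 165.0]
ft_force: [-2.2, 0.2, 3.8]
finger_gap: 0.1
```

Emit:
carry_out(
  increments=[
    [[0,0,0.002],[0,0,0],1],
  ],
)

```text
time: 14.85
tool_pos: [555.2, -332.7, 8.7]
tcp_rot: [179.8, 1.0, 165.0]
ft_force: [-2.3, 1.8, 4.7]
finger_gap: 0.1
```

Emit:
carry_out(
  increments=[
    [[0,0,0.0015],[0,0,0],1],
    [[0,0,0.0005],[0,0,0],1],
  ],
)

```text
time: 15.05
tool_pos: [555.2, -332.8, 8.0]
tcp_rot: [179.8, 1.0, 165.0]
ft_force: [-3.7, 3.4, 7.8]
finger_gap: -0.1
```

Emit:
carry_out(
  increments=[
    [[0,0,0.0015],[0,0,0],1],
  ],
)

```text
time: 15.15
tool_pos: [555.3, -332.9, 7.8]
tcp_rot: [179.8, 1.0, 165.0]
ft_force: [-8.4, 5.2, 17.6]
finger_gap: -0.2
```

The stop is clear: 17.6 N with almost no further travel. Retracting straight up.

Emit:
carry_out(
  increments=[
    [[0,0,-0.005],[0,0,0],1],
    [[0,0,-0.015],[0,0,0],1],
    [[0,0,-0.03],[0,0,0],1],
    [[0,0,-0.04],[0,0,0],1],
    [[0.03,0,-0.03],[0,0,0],1],
    [[0.03,0,0],[0,0,0],1],
    [[0.03,0.02,0],[0,0,0],1],
    [[0.02,0.02,0],[0,0,0],1],
    [[0,0,0],[0,0,0],1],
    [[0,0,0],[0,0,0],1],
  ],
)

```text
time: 16.15
tool_pos: [455.9, -265.6, 136.3]
tcp_rot: [180.0, 1.4, 164.9]
ft_force: [0.8, 0.3, -0.0]
finger_gap: 0.2
```

```bash
python3 look.py 17 side scene
python3 - <<'E'
from h import *
for n in("side","scene"):
    cv2.imwrite(f"pics/f_{n}.png",pickle.load(open(f"{n}_17.pkl","rb"))["image"])
A=lambda n,y,x:cv2.resize(pickle.load(open(n,"rb"))["image"][y:y+100,x:x+130],None,fx=3,fy=3,interpolation=cv2.INTER_CUBIC)
cv2.imwrite("pics/c17.png",np.vstack([np.hstack([A("side0.pkl",335,280),A("side_17.pkl",335,280)]),np.hstack([A("scene0.pkl",145,220),A("scene_17.pkl",145,220)])]))
E
```

```text
16.15 [ 455.8681798  -265.57048116  136.27888441] [179.96879367   1.3801331  164.9416323 ] [ 0.84056348  0.25407982 -0.00969717]
```

View pics/f_scene.png

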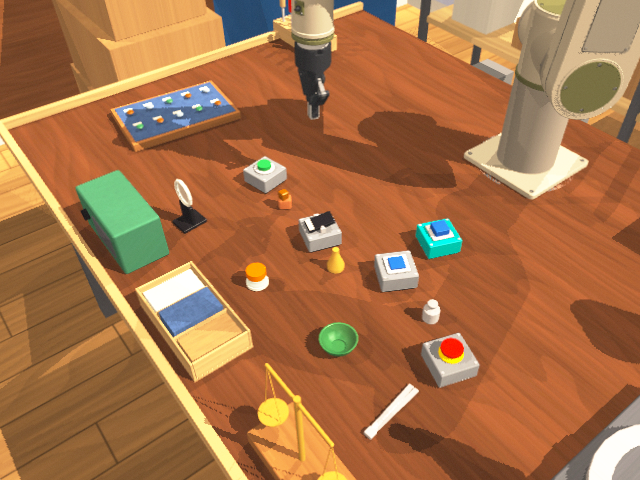

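View pics/c17.png

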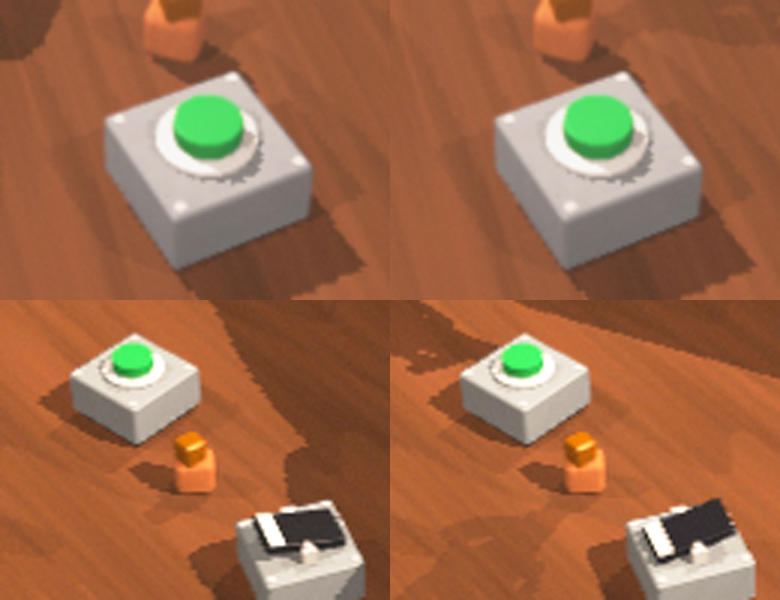

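View pics/f_side.png

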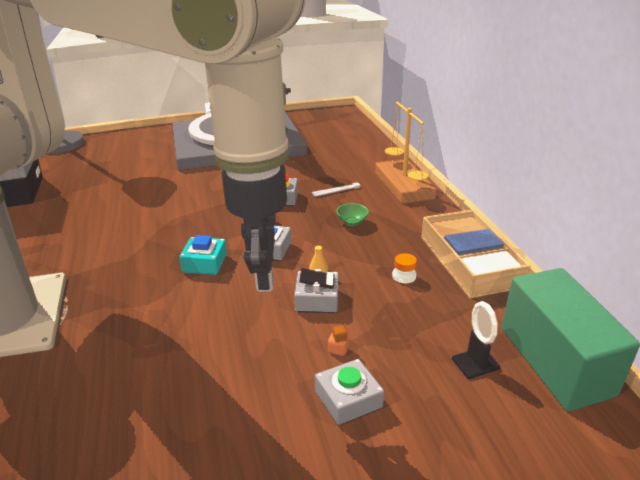

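Run:
```python
from h import *
a=pickle.load(open("scene0.pkl","rb"));b=pickle.load(open("side0.pkl","rb"))
print(tri(a,(309.0,224.0),b,(165+461/2.8-.3,215+180/2.8-.3)))
print(r.sense()["time"], r.hand_in())
```

```text
[ 591.60043622 -100.29100702   49.38372015]
the job is handed in; nothing more can be done
16.25 None
```

The job is done and handed in at 16.25 s, with the gripper clear of everything. I pressed the controls in the order asked, using the tips of the closed fingers:

| Control | Force at the stop | Afterwards |
|---|---|---|
| Mains rocker, striped end | about 20 N | Stays on; stripe at about 49 mm, against 50 mm expected |
| Blue plunger on the grey box | about 17 N | Flush and staying in |
| Green start button | about 18 N | Back up, looks the same as before the press |

In the last scene and side pictures, the control boxes and loose items look to be where they started. I went near neither the red stop button nor the turquoise look-alike.

**Height disagreement:** the reported TCP height did not match the real fingertips. The pictures and the first contact both put the tips about 35–39 mm above the reported point. I judged every press from the pictures and the force reading instead.

**Sideways force:** each press also gave a sideways force of roughly 5 to 10 N. The pictures show no box shifted by it.

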